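# Slide the weaving board home on its work box and lock it

### The arm

A 6-joint arm with a two-finger parallel gripper is mounted at the origin on the work surface. World frame = base frame: x ahead of the robot, y to its left, z up, the work surface at z = 0. Lengths are in m, angles in degrees, forces in N, time in s.
With the tool pointing down it reaches from about 0.25 to 0.725 m from the base axis. Payload 9.7 kg.
Tool frame: the origin (TCP) lies midway between the tips of the shut fingers; the grasp point (between the pads) lies 19 mm behind it; z points along the fingers, y is the direction in which the jaws open and shut (so a half turn about z gives the same grasp; the last joint's range is limited). The gripper opens to 85 mm and grips with 20 to 120 N. Pads are 22 mm wide; open, the fingers measure 114 mm over their backs; the gripper's body (76 mm by 85 mm) begins 54 mm behind the grasp point. The pads swing forward as they close: fully open they stand 13 mm farther back than shut.
Start: joints at [-67.323, 4.979, 10.078, 95.1, 0, 90], TCP at [0.212, -0.507, 0.231] pointing down, gripper open.
Joint ranges: [-179.16, 179.16], [-48.56, 103.87], [-65.8, 70.77], [-126.05, 130.52], [-82.76, 87.17], [-180, 180]. Speed limits (degrees/s): [127.2, 127.2, 147.25, 180, 180, 180].

### API

Orientations are given as [roll, pitch, yaw] about the fixed x, y, z axes, in that order (R = Rz(yaw) Ry(pitch) Rx(roll)).
In Python, from workcell import bot, camera, recognise gives the robot as it stands. The module is installed in compiled form; this text tells all that it offers.
- The arm moves only by the tool apply_moves, never from a script. Its argument "targets" is one flat list of numbers, 7 for each row, row after row: the shift along the world's x, y, z in units of 30 mm (1.0 is 30 mm), then the turn, a rotation vector about the world's x, y, z in units of 6 degrees (1.0 is 6 degrees), then the opening, from 0 (shut) to 1 (fully open). A call has 1 to 5 rows; each row is the pose to reach, as a shift and turn from the pose commanded when the call began; what a row does not reach only later rows make up. A row lasts 1/10 s, in which the tool goes at most 50 mm and 8.59 degrees, less where a joint would pass 70% of its speed; a pose out of reach is approached as far as the arm can. A call with a gripper value outside its range is refused whole. The fingers move at their own pace and stop on an object; "newtons" is the grip in N (left out, the last holds). Time passes only in rows, so rows that repeat a pose let the fingers close. It gives the time, the measured TCP pose, the force and the opening at its end, in the units of the state.
- bot.get_obs(): the state, without advancing time (a new reading comes with each control period).
- camera(name): name is "scene" or "top" or "wrist"; returns a dict with "img" (480x640x3 uint8, red, green, blue), "intrinsics" (3x3 intrinsics, pixels), "origin" and "rotation" of the camera in the world. Camera axes: x right, y up, looking along -z (the intrinsics and any distortion apply to the point x, -y, -z); pixel columns grow to the right and rows downward; lengths in m; the calibration is good to about 2 mm. A picture is of the moment at which its call begins. There is no depth.
- bot.job_done(): hands the job in, once; it reports no verdict.
Trained networks look in the newest picture that a camera, given by its name, has taken for a name from the list of things; names that differ only in an ending like _2 or _b are one class to them, and where a whole thing is asked for, a point or a joint stands for the part that bears it (a point fixed in the world has none). Each returns a list of dicts, best first, with "conf" (0 to 1); they miss things now and then, are a little off and sometimes report something else, mostly with a low value. They report only what shows in the picture. A call takes as long as a camera call.
- recognise(query, camera): "box" ([left, top, right, bottom] in pixels, round what is visible of it).
The state is a dict: "time": time; "q": joint angles; "qd": joint speeds; "joint_efforts": joint torques, N m; "ee_pos": TCP position; "tcp_rot": TCP orientation; "wrist_force": force on the tool from outside, world axes, zero at the start; "torque": the same for the moment, N m; "opening": finger opening in m.
Only numpy, scipy, OpenCV 4.12 (cv2) and the standard library are available. Lean on these libraries where they do the work, as an engineer would, in place of code of your own. Each camera call takes 0.05 s, during which the arm holds its last target.

### The job

Lock the weaving board onto the work box: with a fingertip, push the board along the box's two rails until you feel it drop into the locating notches and lie flat on the rails, then with a fingertip swing the wooden turn button round until it points squarely in over the board. Do not lift, tip or force the board, do not touch the little basket pinned on it, and leave the secateurs, bodkin and cone basket where they lie. Finish with the hand clear of everything.

Things in the scene. Friction and masses are not known exactly. Their poses are not given: they have to be found in the camera images.
- box: Open plywood work box screwed to the bench, 360 mm long (x), 209 mm wide (y). Origin: centre of its underside, on the bench; z up; the board is pushed home towards +x. Two long side walls (18 mm thick, inner faces 149 mm apart) are the rails, tops 150 mm above the bench; guide strips outside them, 185 mm apart, rise to 170 mm. The -x entry wall is cut down to 110 mm, so fingertips can pass.
- front_notch (a point): Midway between the rails at the front pair of notches, at rail height: x = 124 mm in the box's frame. Each notch is 30 mm long in x and 14 mm deep. Beyond it the box's +x end wall (x = 162 to 180 mm) rises to 163 mm.
- rear_notch (a point): The same for the rear pair of notches, x = -36 mm in the box's frame.
- board: Weaving board, plywood, 220 mm (x) by 180 mm (y) by 12 mm, 0.4 kg with basket, loose on the rails, x along box x, 2.5 mm play each side. Origin: centre of the panel's underside: 160 mm above the bench while riding on its battens, 150 mm once dropped, then at x = 44, y = 0 (+-3) mm in the box's frame. Starts 50 to 115 mm short; slides with a few newtons; once dropped, the notches stop it dead.
- board_back (a point): Middle of the board's back edge (its -x edge face, 180 mm wide, 12 mm tall): the face to push on, half-way up the panel. Under the panel two battens run across (24 mm in x, 170 mm in y, 10 mm deep), 30 mm and 190 mm ahead of this edge: they drop into the rear and front notches.
- basket: Small round willow basket pinned to the board's middle, 83 mm across, 40 mm high above the board's top. Origin: centre of its underside. Not to be touched.
- turn_button (a joint): Angle of the wooden turn button on the box's +x end wall, rad, positive anticlockwise from above. 0: arm along the box's +y, along the end wall; 1.57: along the box's -x, in over the board. Starts between -0.45 and 0.1; stop at 1.6. Turns stiffly (about 1.3 N at 40 mm from the pivot), stays where left. A dropped board (top at 162 mm) passes beneath it, a riding one (172 mm) blocks it.
- button_pivot (a point): Pivot axis of the turn button, at half its thickness, 172 mm above the bench; in the box's frame x = 171, y = -20 mm. The button is a bar 20 mm wide and 16 mm thick (164 to 180 mm above the bench) with round ends; its arm reaches 57 mm from the pivot, its short tail 19 mm the other way.
- button_end (a point): Far end of the turn button's arm, on its centre line, half-way up: 57 mm from the pivot.
- secateurs: Secateurs lying on the bench off the box's -x end, about 165 mm long, 16 mm high. Origin: on the bench, near their pivot. Leave alone.
- bodkin: Bodkin (wooden handle 85 mm long, 26 mm thick, steel spike) lying on the bench along the box's +y side, 180 mm long in all. Origin: on the bench under its middle. Leave alone.
- cone_basket: Finished cone-shaped willow basket on a round plywood foot, 116 mm across, 107 mm high, standing on the bench off the box's +x end. Origin: centre of its underside. Leave alone.

How it is judged:
By the outcome, as a careful person would: the job done as asked, in the order asked, and still so for the second after the job is handed in, with the robot touching nothing.
It also fails if it takes over 48 s, if anything falls off the work surface, if the arm or the gripper's body presses on something with over 40 N, if the wrist force passes 120 N, or if a joint passes its speed limit or range.

## Working session

There is one attempt and no reset: what is moved stays moved. The work goes in short steps, Python scripts to look and compute and a tool call to move; the robot and the scene stay as the last step left them, time stands still between calls to the robot, and variables do not carry over. Pictures are saved under pics/ and viewed, and the job is handed in when it is done.

Besides the shell and the picture viewer there is one more tool, called after "Call:" by a JSON object that holds its "method" and its "body". apply_moves: Moves the arm, as the interface text tells. Its arguments: {"type":"object","properties":{"targets":{"type":"array"},"newtons":{"type":"number"}},"required":["targets"]}

```bash
mkdir -p pics; cat > h.py <<'E'
import numpy as np, cv2
from workcell import bot, camera, recognise
def snap(n,f):
    c=camera(n); cv2.imwrite('pics/'+f,c['img'][:,:,::-1]); return c
def ray(c,u,v):
    K=np.array(c['intrinsics']);d=np.linalg.inv(K)@[u,v,1.0]
    d=np.array([d[0],-d[1],-d[2]]); return np.array(c['origin']),np.array(c['rotation'])@d
def at_z(c,u,v,z):
    o,d=ray(c,u,v); return o+d*(z-o[2])/d[2]
def proj(c,P):
    P=np.atleast_2d(P);p=(P-np.array(c['origin']))@np.array(c['rotation'])
    p=p*[1,-1,-1]; q=p@np.array(c['intrinsics']).T; return q[:,:2]/q[:,2:]
E
python3 - <<'E'
from h import *
print(bot.get_obs())
for n in ['top','scene','wrist']:
    c=snap(n,n+'0.png'); print(n,c['origin'],c['rotation'],c['intrinsics'])
    for q in ['box','board','basket','turn_button','secateurs','bodkin','cone_basket']:
        for r in recognise(q,n)[:2]: print(q,np.round(r['box']),round(r['conf'],2))
E
```

```text
{'time': 0.0, 'q': array([-6.73217502e+01,  5.00941992e+00,  1.00352804e+01,  9.51002897e+01,
       -5.35394184e-04,  8.99983509e+01]), 'qd': array([ 0.04828132,  0.00549541, -0.05773502,  0.02580203,  0.08297378,
       -0.04445407]), 'joint_efforts': array([-2.16901281e-03, -5.20391786e+01,  4.64801645e+01,  1.63828785e-02,
        7.34438277e-05,  4.97293769e-06]), 'ee_pos': array([ 0.21196381, -0.5072635 ,  0.2306066 ]), 'tcp_rot': array([-1.79925571e+02,  5.33251428e-04,  2.26798997e+01]), 'wrist_force': array([-1.10394473,  0.82829334,  0.17723962]), 'torque': array([-0.02111113,  0.02736905, -0.0243504 ]), 'opening': 0.08489785804397841}
top [0.37750594 0.0381749  1.24802469] [  9.26777183  -0.59661501 -89.92867784] [[524.49156436   0.         316.12086752]
 [  0.         524.49156436 238.25316363]
 [  0.           0.           1.        ]]
box [252. 201. 433. 316.] 0.74
box [422. 236. 433. 272.] 0.68
board [274. 207. 382. 297.] 0.56
basket [310. 230. 351. 270.] 0.62
turn_button [420. 233. 433. 270.] 0.57
secateurs [176. 221. 246. 250.] 0.69
bodkin [285. 190. 350. 206.] 0.57

[... 157 characters left out ...]
272 ]
 [  0.         591.33572674 243.64884356]
 [  0.           0.           1.        ]]
box [170. 150. 410. 335.] 0.73
board [232. 160. 380. 266.] 0.91
board [173. 150. 411. 330.] 0.73
basket [277. 175. 328. 226.] 0.61
turn_button [169. 199. 186. 242.] 0.83
turn_button [170. 151. 409. 333.] 0.43
secateurs [419. 252. 505. 280.] 0.82
secateurs [168. 151. 407. 332.] 0.58
bodkin [268. 316. 374. 342.] 0.88
bodkin [169. 155. 407. 332.] 0.4
cone_basket [ 98. 243. 163. 319.] 0.79
wrist [ 0.27329883 -0.48118439  0.3734451 ] [-1.51720031e+01 -1.53763328e-02 -6.73192979e+01] [[357.47874247   0.         319.2945044 ]
 [  0.         357.47874247 234.08018535]
 [  0.           0.           1.        ]]
```

```bash
cat >> h.py <<'E'
from scipy.spatial.transform import Rotation as R_
_cam=camera
def camera(n):
    c=dict(_cam(n)); c['rotation']=R_.from_euler('xyz',c['rotation'],degrees=True).as_matrix(); return c
E
python3 - <<'E'
from h import *
for n in ['top','scene']:
    c=snap(n,n+'1.png'); print(n,c['rotation'])
    big=cv2.resize(c['img'][150:350,160:520] if n=='top' else c['img'][130:360,80:520],None,fx=800/(360 if n=='top' else 440),fy=800/(360 if n=='top' else 440),interpolation=cv2.INTER_CUBIC)
    cv2.imwrite('pics/%sbig.png'%n,big[:,:,::-1])
E
```

```text
top [[ 0.00124474  0.98694361 -0.16106137]
 [-0.99994501  0.00290551  0.0100763 ]
 [ 0.01041271  0.16103997  0.98689295]]
scene [[ 0.15565297 -0.82769532  0.53915916]
 [ 0.98780976  0.13153068 -0.08325592]
 [-0.00200543  0.54554572  0.83807866]]
```

View pics/topbig.png

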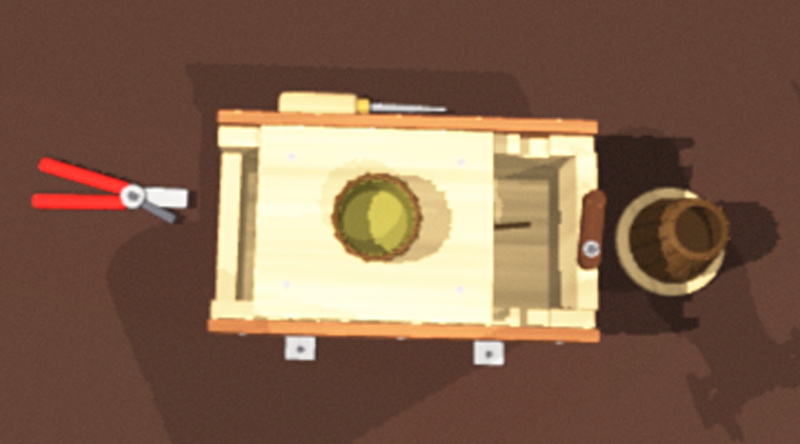

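View pics/scenebig.png

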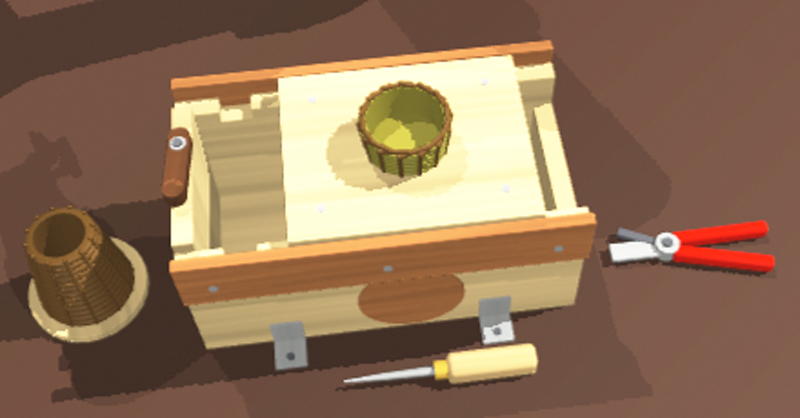

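View pics/top0.png

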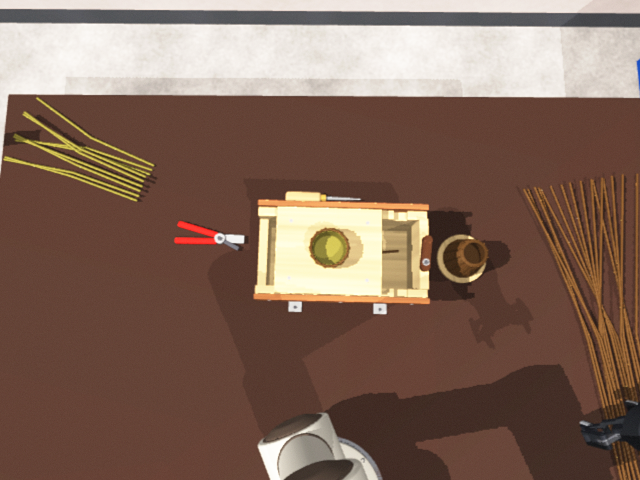

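```bash
python3 - <<'E'
import cv2
for n,(a,b,w,h) in {'top':(245,185,100,75),'topR':(345,185,100,75),'topL2':(245,250,100,75),'topR2':(345,250,100,75),'sc':(160,140,132,100),'scb':(280,140,132,100),'scc':(160,240,132,100),'scd':(280,240,132,100)}.items():
    im=cv2.imread('pics/top1.png' if n.startswith('top') else 'pics/scene1.png')[b:b+h,a:a+w]
    globals().setdefault('D',{})[n]=cv2.resize(im,(400,300),interpolation=cv2.INTER_CUBIC)
import numpy as np
cv2.imwrite('pics/tq.png',np.vstack([np.hstack([D['top'],D['topR']]),np.hstack([D['topL2'],D['topR2']])]))
cv2.imwrite('pics/sq.png',np.vstack([np.hstack([D['sc'],D['scb']]),np.hstack([D['scc'],D['scd']])]))
E
```

```text
(no output)
```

View pics/tq.png

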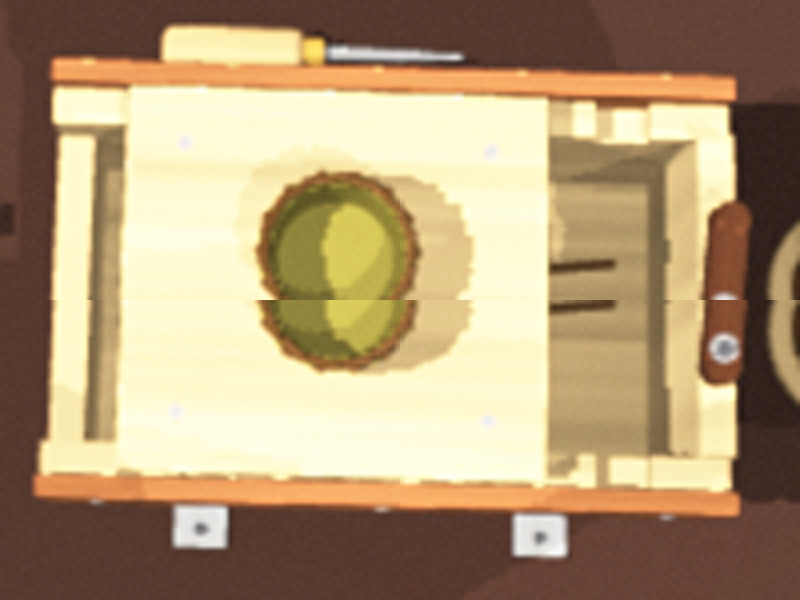

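View pics/sq.png

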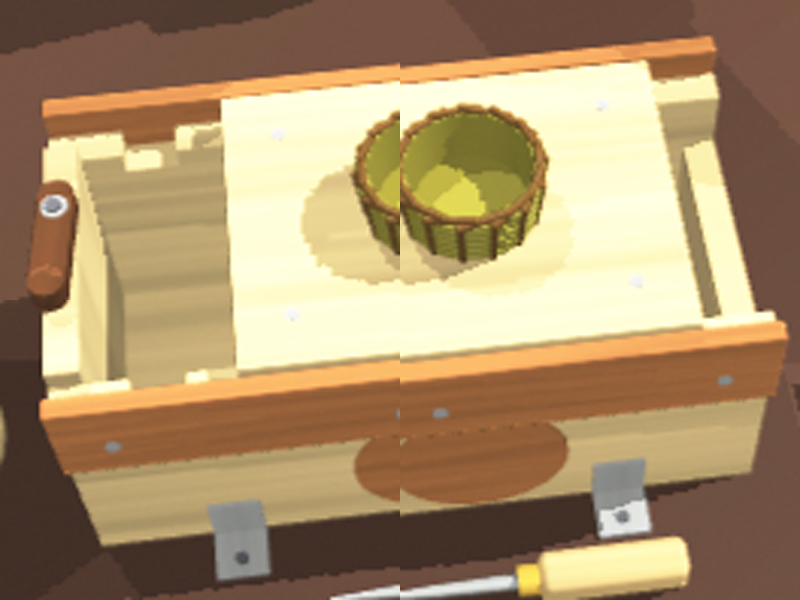

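```bash
cat > fit.py <<'E'
from h import *
from scipy.optimize import least_squares
ct=camera('top'); cs=camera('scene')
obs=[(ct,(258,200),(-.18,.1045,.17)),(ct,(429,204.5),(.18,.1045,.17)),(ct,(253.5,299.5),(-.18,-.1045,.17)),(ct,(429.5,304),(.18,-.1045,.17)),
(cs,(174.2,174),(.18,-.1045,.17)),(cs,(383.6,152.9),(-.18,-.1045,.17)),(cs,(175.5,279),(.18,.1045,.17)),(cs,(406.4,252.5),(-.18,.1045,.17))]
def W(p,P):
    P=np.atleast_2d(P).astype(float);c,s=np.cos(p[2]),np.sin(p[2]);return np.c_[p[0]+c*P[:,0]-s*P[:,1],p[1]+s*P[:,0]+c*P[:,1],P[:,2]]
def res(p,o=obs): return np.concatenate([proj(c,W(p,P))[0]-np.array(u) for c,u,P in o])
def B(p,X):
    X=np.asarray(X);d=X[:2]-p[:2];c,s=np.cos(p[2]),np.sin(p[2]);return np.array([c*d[0]+s*d[1],-s*d[0]+c*d[1],X[2]])
if __name__=='__main__':
    for name,o in (('top',obs[:4]),('scene',obs[4:]),('both',obs)):
        r=least_squares(res,[.5,.05,-1.57],args=(o,)); print(name,r.x[:2],np.degrees(r.x[2]),np.round(r.fun,1))
    p=r.x; np.save('p.npy',p)
    f=lambda x,y:(245+x/4,185+y/4 if y<300 else 250+(y-300)/4)
    g=lambda x,y:((160+x/3.03 if x<400 else 280+(x-400)/3.03),(140+y/3.03 if y<300 else 240+(y-300)/3.03))
    print('board corners z=.172')
    for q in [(128,87),(548,97),(117,472),(548,482)]: print('top',np.round(B(p,at_z(ct,*f(*q),.172))*1000))
    for q in [(221,98),(648,62),(236,374),(704,327)]: print('sc',np.round(B(p,at_z(cs,*g(*q),.172))*1000))
    print('pivot',np.round(B(p,at_z(ct,*f(724,347),.182))*1000),np.round(B(p,at_z(cs,*g(53,206),.182))*1000))
    print('end',np.round(B(p,at_z(ct,*f(734,204),.18))*1000),np.round(B(p,at_z(cs,*g(46,298),.176))*1000))
    for n in 'basket secateurs bodkin cone_basket'.split():
        camera('top');b=recognise(n,'top')[0]['box']; print(n,np.round(B(p,at_z(ct,b[0],b[1],.01))*1000),np.round(B(p,at_z(ct,b[2],b[3],.01))*1000))
    print(W(p,[(0.171,-.02,.172),(-.04-.11,0,.16),(.044,0,.15),(-.2,0,.2)]))
E
python3 fit.py
```

```text
top [ 0.52631928 -0.02782335] -91.39465746970198 [ 0.  -0.2 -0.3 -0.1  0.1  0.1  0.2  0.2]
scene [ 0.53041232 -0.0268422 ] -91.43842381615394 [-0.3 -1.1 -0.  -1.2 -2.2  0.8  2.6  0.4]
both [ 0.52850597 -0.02719879] -91.41706515453997 [-0.2 -1.3 -0.6 -1.  -0.2 -1.  -0.2 -0.9 -0.6 -1.9 -0.5 -2.1 -2.5 -0.3
  2.1 -0.6]
board corners z=.172
top [-139.   88.  172.]
top [ 82.  89. 172.]
top [-138.  -92.  172.]
top [ 83. -92. 172.]
sc [ 80. -89. 172.]
sc [-139.  -86.  172.]
sc [ 82.  94. 172.]
sc [-138.   95.  172.]
pivot [171. -21. 182.] [171. -18. 182.]
end [177.  33. 180.] [176.  36. 176.]
basket [-68.  76.  10.] [ 32. -21.  10.]
secateurs [-394.   75.   10.] [-221.   15.   10.]
bodkin [-135.  160.   10.] [ 14. 138.  10.]
cone_basket [234.  64.  10.] [354. -36.  10.]
[[ 0.50428327 -0.19765189  0.172     ]
 [ 0.53221546  0.12275534  0.16      ]
 [ 0.52741785 -0.07118533  0.15      ]
 [ 0.53345195  0.17274004  0.2       ]]
```

Call:
{"method": "apply_moves", "body": {"targets": [0,0,1.5,0,0,1.3,0,0.5,1.2,2,0,0,2.6,0,1.15,2.5,2,0,0,3.9,0,1.8,3.85,2,0,0,5.2,0,2.45,5.2,2,0,0,6.5,0], "newtons": 20}}

```text
time: 2.3
ee_pos: [0.2859, -0.3501, 0.2914]
tcp_rot: [180.0, 0.0, 62.0]
wrist_force: [0.7, -0.3, 0.4]
opening: 0.0123
```

Call:
{"method": "apply_moves", "body": {"targets": [0.65,1.4,0,0,0,1.3,0,1.3,2.8,0,0,0,2.6,0,1.95,4.2,0,0,0,3.9,0,2.65,5.6,0,0,0,4.5,0,3.35,7,0,0,0,4.5,0]}}

```text
time: 2.8
ee_pos: [0.3864, -0.1397, 0.2916]
tcp_rot: [179.9, 0.0, 88.8]
wrist_force: [1.4, -1.0, 0.7]
opening: 0.0004
```

Call:
{"method": "apply_moves", "body": {"targets": [0.75,1.4,0,0,0,0,0,1.5,2.8,0,0,0,0,0,2.25,4.2,0,0,0,0,0,3,5.6,0,0,0,0,0,3.75,7,0,0,0,0,0]}}

```text
time: 3.3
ee_pos: [0.4991, 0.0706, 0.2915]
tcp_rot: [180.0, 0.0, 88.7]
wrist_force: [0.5, -0.8, 0.6]
opening: 0.0002
```

```bash
python3 - <<'E'
from fit import *
p=np.load('p.npy');o=bot.get_obs();print(o['time'],o['ee_pos'],o['tcp_rot'],o['opening'],B(p,o['ee_pos']),B([.5277,-.0275,np.radians(-91.4)],o['ee_pos']))
print(W([.5277,-.0275,np.radians(-91.4)],[-.178,0,.15]))
snap('scene','s2.png');snap('wrist','w2.png')
E
```

```text
3.4 [0.50007532 0.07270182 0.28975742] [-1.79906289e+02 -3.56451476e-02  8.89420048e+01] -0.0004858955106353466 [-0.09916696 -0.03089249  0.28975742] [-0.09949697 -0.03006459  0.28975742]
[[0.53204893 0.15044687 0.15      ]]
```

View pics/s2.png

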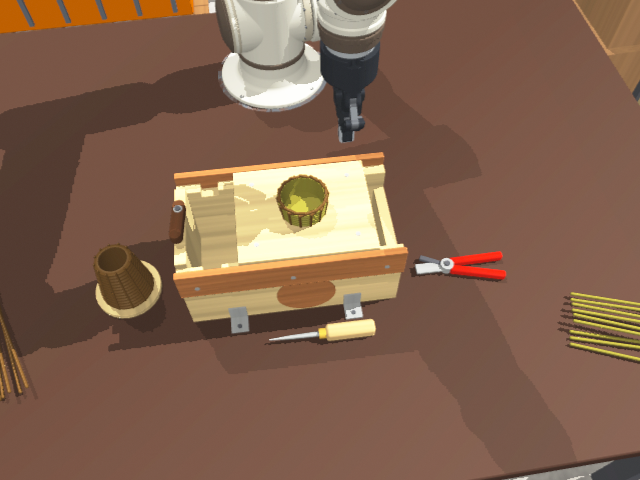

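View pics/w2.png

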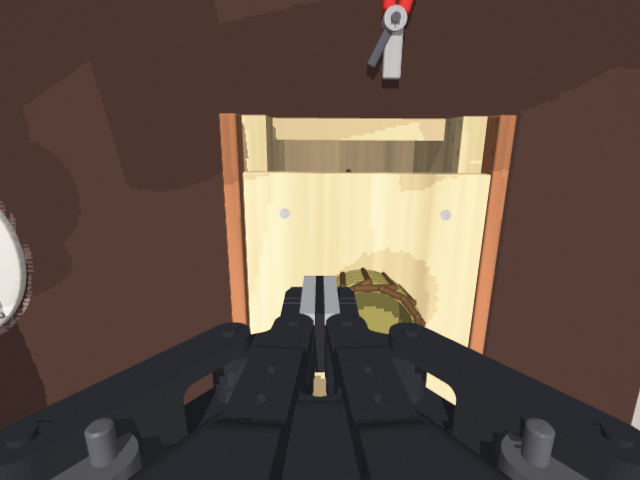

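```bash
python3 - <<'E'
from fit import *
p=[.5277,-.0275,np.radians(-91.4)]
c=camera('wrist')
for u,z in (((243,172),.172),((491,173),.172),((221,114),.17),((517,115),.17)): print(np.round(B(p,at_z(c,*u,z))*1000,1), at_z(c,*u,z))
E
```

```text
[-137.1  -86.8  172. ] [0.44422729 0.11164288 0.172     ]
[-136.5   92.9  172. ] [0.62386842 0.10671012 0.172     ]
[-177.1 -100.5  170. ] [0.43159047 0.15195374 0.17      ]
[-176.6  106.9  170. ] [0.63890972 0.14642935 0.17      ]
```

Call:
{"method": "apply_moves", "body": {"targets": [0.6,1.35,0,0,0,0,0,1.15,2.65,0,0,0,0,0,1.15,2.65,-1.6,0,0,0,0,1.15,2.65,-3.2,0,0,0,0,1.15,2.65,-4.0,0,0,0,0]}}

```text
time: 4.15
ee_pos: [0.5318, 0.1466, 0.1676]
tcp_rot: [-179.8, 0.1, 88.6]
wrist_force: [-0.8, -0.3, 0.3]
opening: -0.0002
```

```bash
python3 - <<'E'
from fit import *
p=[.529,-.029,np.radians(-91.4)];o=bot.get_obs();print(o['time'],o['ee_pos'],o['tcp_rot'],o['wrist_force'],B(p,o['ee_pos']))
snap('scene','s3.png');snap('wrist','w3.png');o=bot.get_obs();print(o['ee_pos'],o['wrist_force'])
E
```

```text
4.25 [0.53129638 0.14631767 0.16798668] [-1.79699686e+02  9.59578559e-02  8.85775196e+01] [-0.6773899  -0.4617966   0.85814124] [-0.17532144 -0.0019877   0.16798668]
[0.53313298 0.14704941 0.17272125] [ 0.48873939 -0.67593162  0.7047526 ]
```

View pics/s3.png

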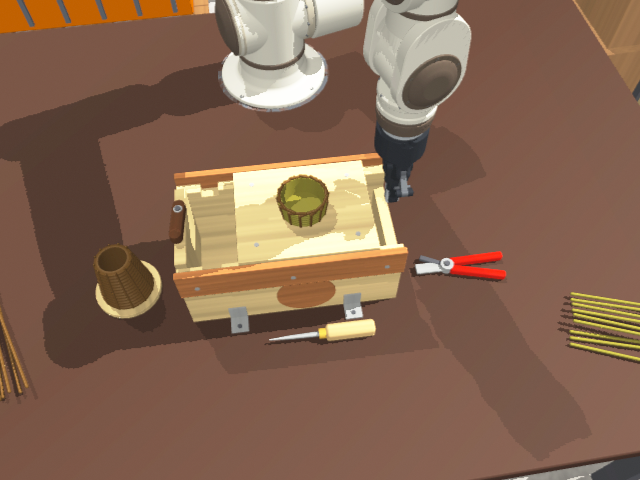

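View pics/w3.png

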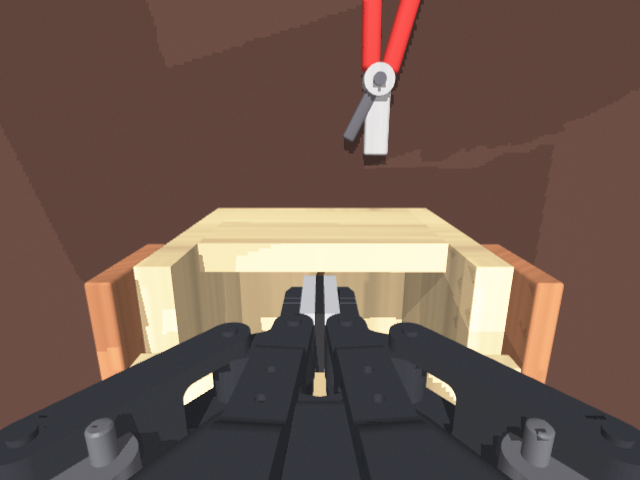

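Call:
{"method": "apply_moves", "body": {"targets": [0,0,-0.7,0,0,0,0,0,-0.4,-0.7,0,0,0,0,0,-0.7,-0.7,0,0,0,0,0,-0.9,-0.7,0,0,0,0,0,-1.1,-0.7,0,0,0,0]}}

```text
time: 4.85
ee_pos: [0.5337, 0.1146, 0.152]
tcp_rot: [179.9, -0.1, 88.6]
wrist_force: [-0.1, 3.5, 1.6]
opening: 0.0003
```

```bash
python3 - <<'E'
from fit import *
p=[.529,-.029,np.radians(-91.4)];o=bot.get_obs();print(o['time'],o['ee_pos'],o['tcp_rot'],o['wrist_force'],B(p,o['ee_pos']))
c=snap('scene','s4.png');cv2.imwrite('pics/s4b.png',cv2.resize(c['img'][140:340,160:430,::-1],None,fx=2.9,fy=2.9))
o=bot.get_obs();print(o['wrist_force'],o['ee_pos'])
E
```

```text
4.95 [0.5333961  0.11412007 0.15119646] [1.79927945e+02 3.86590355e-03 8.86162485e+01] [-0.66230721  0.16004452 -0.24815116] [-0.14318476  0.00089806  0.15119646]
[ 0.55459202  0.02997681 -0.29102702] [0.53324725 0.11443865 0.15083724]
```

View pics/s4b.png

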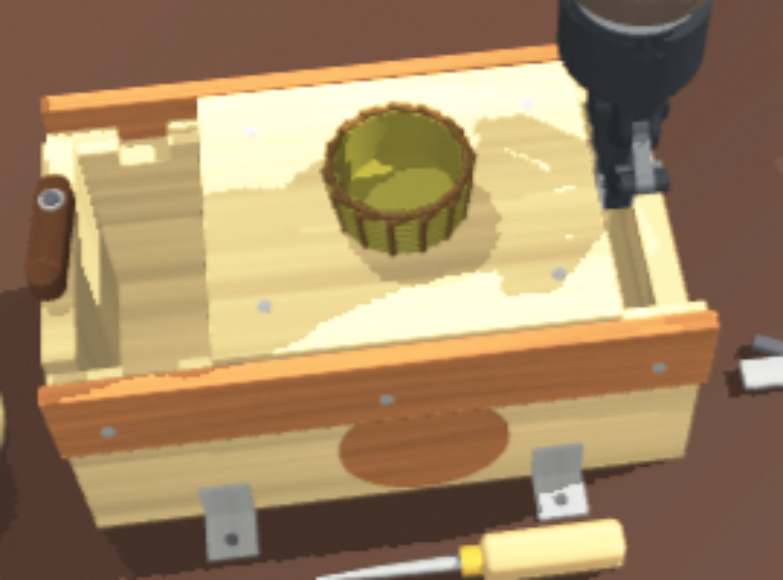

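Call:
{"method": "apply_moves", "body": {"targets": [0,-0.25,0,0,0,0,0,-0.01,-0.5,0,0,0,0,0,-0.02,-0.75,0,0,0,0,0,-0.03,-1.0,0,0,0,0,0,-0.03,-1.3,0,0,0,0,0]}}

```text
time: 5.5
ee_pos: [0.5321, 0.0754, 0.1503]
tcp_rot: [180.0, -0.0, 88.7]
wrist_force: [-0.7, 2.3, 2.2]
opening: -0.0
```

Call:
{"method": "apply_moves", "body": {"targets": [0,-0.1,0,0,0,0,0,0,-0.2,0,0,0,0,0,0,-0.3,0,0,0,0,0,0,-0.4,0,0,0,0,0,-0.01,-0.5,0,0,0,0,0]}}

```text
time: 6.0
ee_pos: [0.5319, 0.0609, 0.1503]
tcp_rot: [180.0, -0.0, 88.7]
wrist_force: [-0.3, 3.3, 2.1]
opening: 0.0001
```

```bash
python3 - <<'E'
from fit import *
p=[.529,-.029,np.radians(-91.4)];o=bot.get_obs();print(o['time'],o['ee_pos'],o['tcp_rot'],o['wrist_force'],B(p,o['ee_pos']))
c=snap('scene','s5.png');cv2.imwrite('pics/s5b.png',cv2.resize(c['img'][140:340,160:430,::-1],None,fx=2.9,fy=2.9))
o=bot.get_obs();print(o['wrist_force'],o['ee_pos'])
E
```

```text
6.1 [0.53181773 0.06057388 0.15020904] [-1.79996032e+02  3.36570537e-02  8.86606625e+01] [1.24002408 0.74100382 0.51502711] [-0.08961599  0.0006284   0.15020904]
[ 0.18590153  0.40251032 -0.25217564] [0.53174801 0.06058216 0.15005029]
```

View pics/s5b.png

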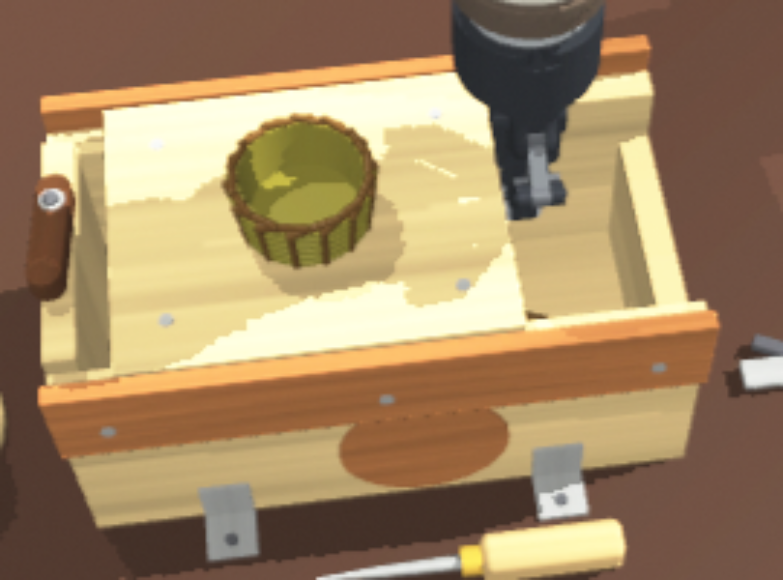

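Call:
{"method": "apply_moves", "body": {"targets": [0,-0.06,0,0,0,0,0,0,-0.12,0,0,0,0,0,0,-0.18,0,0,0,0,0,0,-0.24,0,0,0,0,0,0,-0.3,0,0,0,0,0]}}

```text
time: 6.65
ee_pos: [0.5318, 0.0517, 0.1501]
tcp_rot: [-180.0, 0.0, 88.7]
wrist_force: [0.4, 0.5, -0.8]
opening: 0.0
```

```bash
python3 - <<'E'
from fit import *
p=[.529,-.029,np.radians(-91.4)];o=bot.get_obs();print(o['time'],o['ee_pos'],o['tcp_rot'],o['wrist_force'],B(p,o['ee_pos']))
c=snap('scene','s6.png');cv2.imwrite('pics/s6b.png',cv2.resize(c['img'][140:340,160:430,::-1],None,fx=2.9,fy=2.9))
o=bot.get_obs();print(o['wrist_force'],o['ee_pos'])
E
```

```text
6.75 [0.53186372 0.05157839 0.15027883] [1.79999875e+02 2.93886960e-02 8.86547269e+01] [-0.55229773 -0.44527451  0.05830746] [-0.0806243   0.00089416  0.15027883]
[-0.09036282 -1.29356287  0.94133187] [0.53187288 0.05169642 0.15032608]
```

View pics/s6b.png

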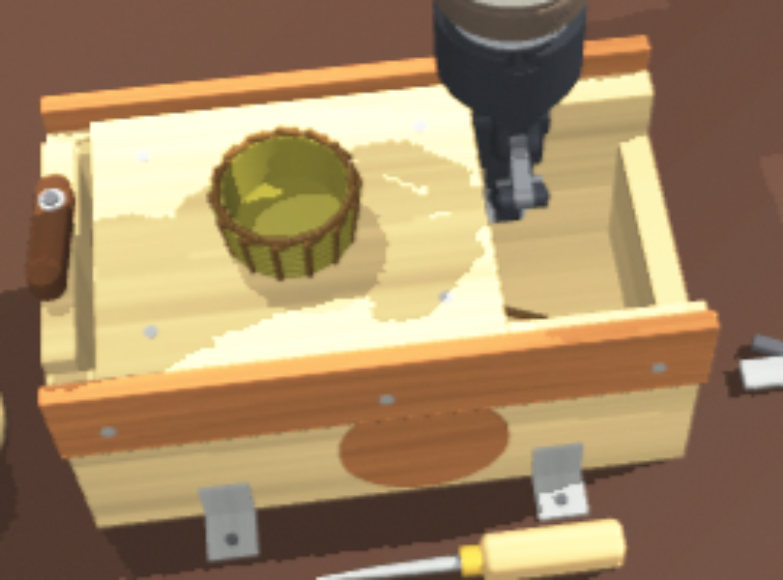

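Call:
{"method": "apply_moves", "body": {"targets": [0,-0.05,0,0,0,0,0,0,-0.1,0,0,0,0,0,0,-0.14,0,0,0,0,0]}}

```text
time: 7.1
ee_pos: [0.5319, 0.0479, 0.1504]
tcp_rot: [180.0, -0.0, 88.7]
wrist_force: [-0.7, 2.7, 0.4]
opening: -0.0001
```

```bash
python3 - <<'E'
from fit import *
p=[.529,-.029,np.radians(-91.4)];o=bot.get_obs();print(o['time'],o['ee_pos'],o['wrist_force'],B(p,o['ee_pos']))
ct=snap('top','t7.png');c=snap('scene','s7.png');im=c['img'][:,:,::-1].copy()
p2=np.load('p.npy')
for z,col in ((.162,(0,255,0)),(.172,(0,0,255))):
    q=proj(c,W(p2,[(.044+a*.11,b*.09,z) for a,b in((-1,-1),(-1,1),(1,1),(1,-1))]))
    cv2.polylines(im,[np.round(q*8).astype(int)],True,col,1,shift=3)
cv2.imwrite('pics/s7b.png',cv2.resize(im[140:340,160:430],None,fx=2.9,fy=2.9,interpolation=cv2.INTER_CUBIC))
o=bot.get_obs();print(o['wrist_force'],o['ee_pos'])
E
```

```text
7.2 [0.53186974 0.04773742 0.15034608] [-0.32181332 -0.03715725  1.37989866] [-0.07678462  0.00099402  0.15034608]
[-1.14334229  0.64133372  0.39308023] [0.53187164 0.04769275 0.15032155]
```

View pics/s7b.png

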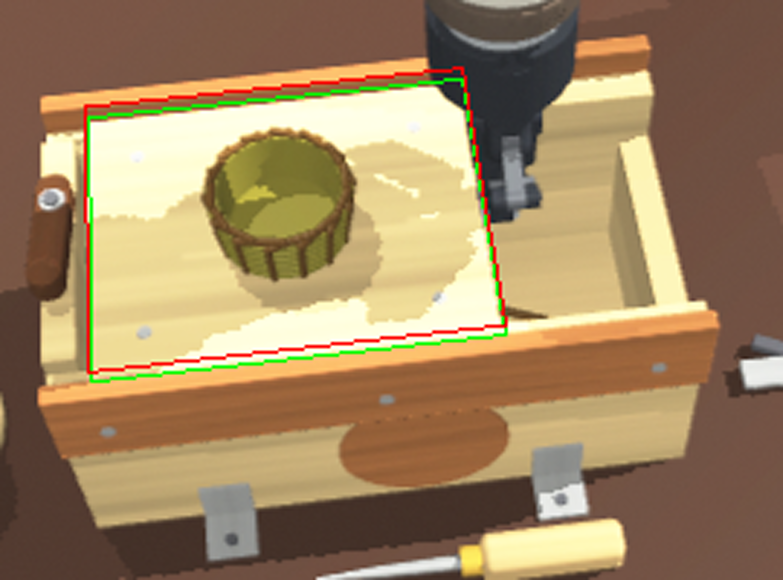

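Call:
{"method": "apply_moves", "body": {"targets": [0,-0.04,0,0,0,0,0,0,-0.07,0,0,0,0,0]}}

```text
time: 7.5
ee_pos: [0.532, 0.0462, 0.1504]
tcp_rot: [180.0, -0.1, 88.7]
wrist_force: [1.0, 6.8, 0.5]
opening: -0.0004
```

Call:
{"method": "apply_moves", "body": {"targets": [0,-0.04,0,0,0,0,0,0,-0.07,0,0,0,0,0]}}

```text
time: 7.7
ee_pos: [0.5321, 0.0459, 0.1504]
tcp_rot: [180.0, -0.3, 88.8]
wrist_force: [0.9, 19.0, 0.7]
opening: -0.0
```

Call:
{"method": "apply_moves", "body": {"targets": [0,1,0,0,0,0,0,0,1.2,1.5,0,0,0,0,0,1.2,3,0,0,0,0,0,1.2,4.5,0,0,0,0,0,0,4.7,0,0,0,0]}}

```text
time: 8.2
ee_pos: [0.5329, 0.0455, 0.2967]
tcp_rot: [179.6, -0.1, 88.9]
wrist_force: [1.6, -0.5, -0.1]
opening: 0.0004
```

```bash
python3 - <<'E'
from fit import *
p=[.529,-.029,np.radians(-91.4)];o=bot.get_obs();print(o['time'],o['ee_pos'],o['wrist_force'],B(p,o['ee_pos']))
c=snap('wrist','w8.png');c=snap('scene','s8.png');im=c['img'][:,:,::-1].copy()
p2=np.load('p.npy')
q=proj(c,W(p2,[(.046+a*.11,b*.09,.162) for a,b in((-1,-1),(-1,1),(1,1),(1,-1))]))
cv2.polylines(im,[np.round(q*8).astype(int)],True,(0,255,0),1,shift=3)
cv2.imwrite('pics/s8b.png',cv2.resize(im[140:340,160:430],None,fx=2.9,fy=2.9,interpolation=cv2.INTER_CUBIC))
print(W(p,[(.225,.03,.29),(.1957,.0313,.169),(.1764,.0334,.169),(.1617,.0282,.169),(.1502,.0176,.169),(.1462,.0108,.169),(.144,.0045,.169)]))
E
```

```text
8.3 [0.53246805 0.04124207 0.29340285] [ 0.65559207  0.52245048 -0.71926697] [-0.07030583  0.00175085  0.29340285]
[[ 0.5534938  -0.2546658   0.29      ]
 [ 0.55550928 -0.22540631  0.169     ]
 [ 0.55808019 -0.20616338  0.169     ]
 [ 0.5532409  -0.19134072  0.169     ]
 [ 0.54292503 -0.17958517  0.169     ]
 [ 0.53622479 -0.17542023  0.169     ]
 [ 0.52998042 -0.17306696  0.169     ]]
```

View pics/s8b.png

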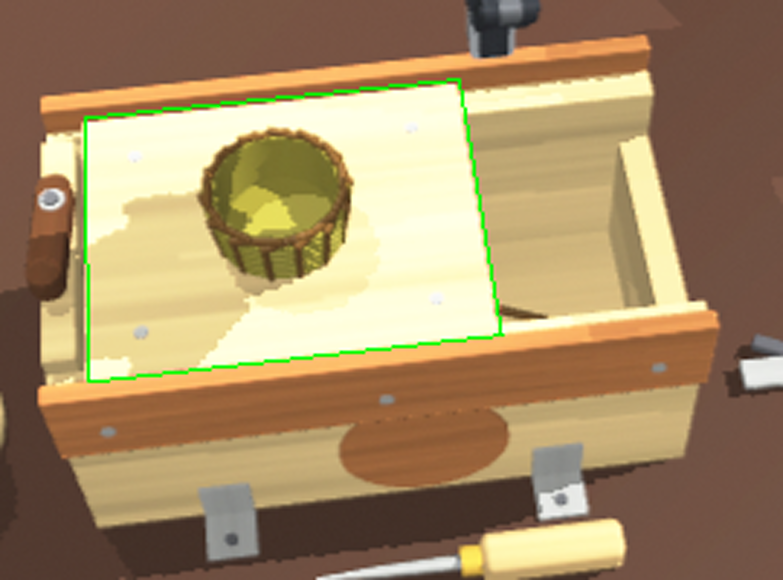

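View pics/w8.png

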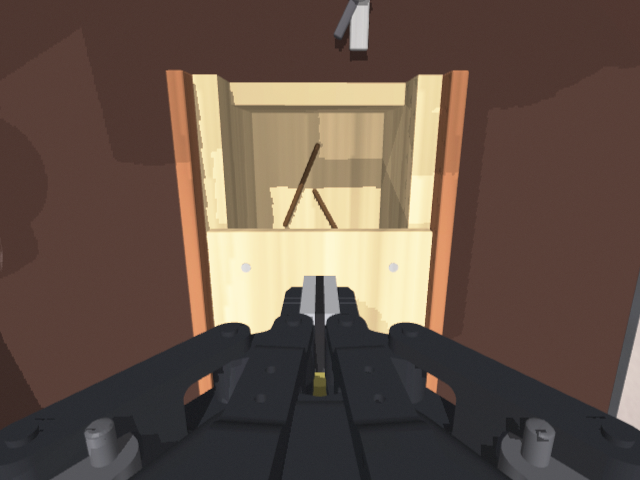

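Call:
{"method": "apply_moves", "body": {"targets": [0.15,-1.6,0,0,0,0,0,0.3,-3.2,0,0,0,0,0,0.45,-4.8,0,0,0,0,0,0.6,-6.4,0,0,0,0,0,0.72,-8,0,0,0,0,0]}}

```text
time: 8.9
ee_pos: [0.5533, -0.1976, 0.2902]
tcp_rot: [-179.9, -0.0, 88.7]
wrist_force: [1.2, 0.2, 0.6]
opening: -0.0001
```

Call:
{"method": "apply_moves", "body": {"targets": [0,-1.5,0,0,0,0,0,0,-1.85,0,0,0,0,0,0,-1.85,-1.5,0,0,0,0,0,-1.85,-2.7,0,0,0,0,0,-1.85,-2.7,0,0,0,0]}}

```text
time: 9.4
ee_pos: [0.5513, -0.2501, 0.2038]
tcp_rot: [-179.5, -0.2, 88.7]
wrist_force: [0.1, 0.4, 0.1]
opening: -0.0002
```

```bash
python3 - <<'E'
from fit import *
p=[.529,-.029,np.radians(-91.4)];o=bot.get_obs();print(o['time'],o['ee_pos'],o['wrist_force'],B(p,o['ee_pos']))
c=snap('wrist','w9.png');c=snap('scene','s9.png');im=c['img'][:,:,::-1].copy()
cv2.imwrite('pics/s9b.png',cv2.resize(im[140:340,90:360],None,fx=2.9,fy=2.9,interpolation=cv2.INTER_CUBIC))
E
```

```text
9.5 [ 0.5532296  -0.25091488  0.21056844] [-0.88419192  0.82212941  0.82880839] [0.22125665 0.02964423 0.21056844]
```

View pics/s9b.png

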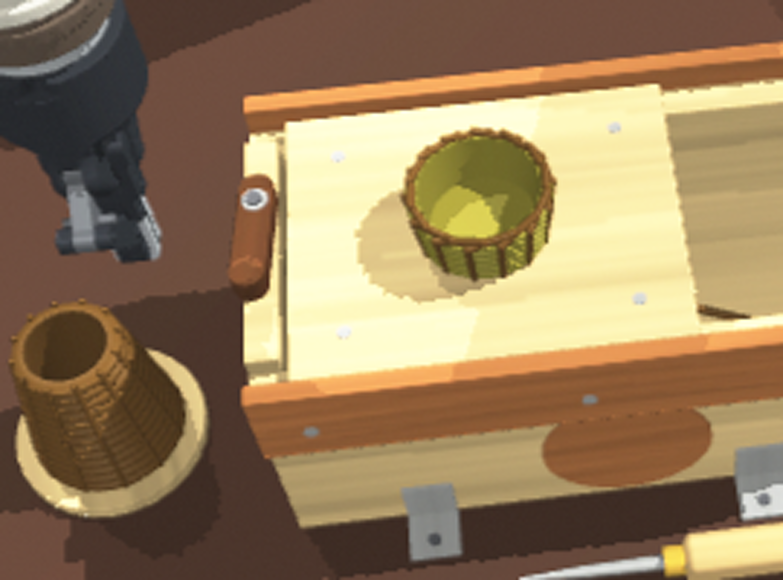

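View pics/w9.png

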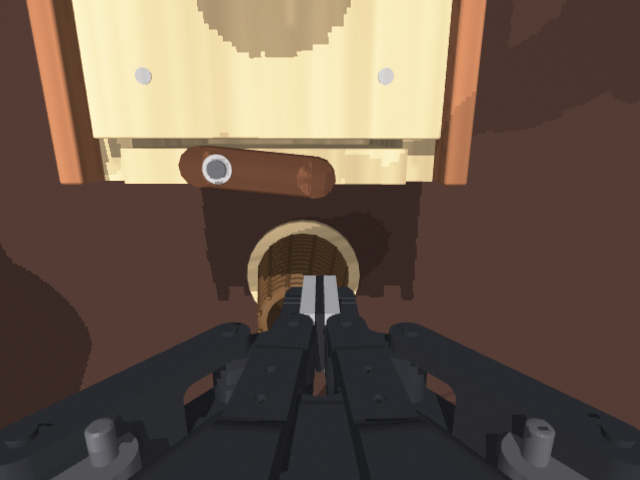

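Call:
{"method": "apply_moves", "body": {"targets": [0,0,-1,0,0,0,0,0,0,-1.35,0,0,0,0,0.03,0.4,-1.35,0,0,0,0,0.07,0.8,-1.35,0,0,0,0,0.1,1.05,-1.35,0,0,0,0]}}

```text
time: 10.1
ee_pos: [0.5572, -0.2193, 0.1715]
tcp_rot: [179.9, 0.1, 88.7]
wrist_force: [2.0, -2.7, -0.7]
opening: 0.0001
```

```bash
python3 - <<'E'
from fit import *
p=[.529,-.029,np.radians(-91.4)];o=bot.get_obs();print(o['time'],o['ee_pos'],o['wrist_force'],B(p,o['ee_pos']))
c=snap('wrist','w10.png');c=snap('scene','s10.png');im=c['img'][:,:,::-1].copy()
cv2.imwrite('pics/s10b.png',cv2.resize(im[140:340,90:360],None,fx=2.9,fy=2.9,interpolation=cv2.INTER_CUBIC))
E
```

```text
10.2 [ 0.55713443 -0.21910345  0.17119292] [ 0.45837692 -0.1610815   0.10941847] [0.18935932 0.03277068 0.17119292]
```

View pics/s10b.png

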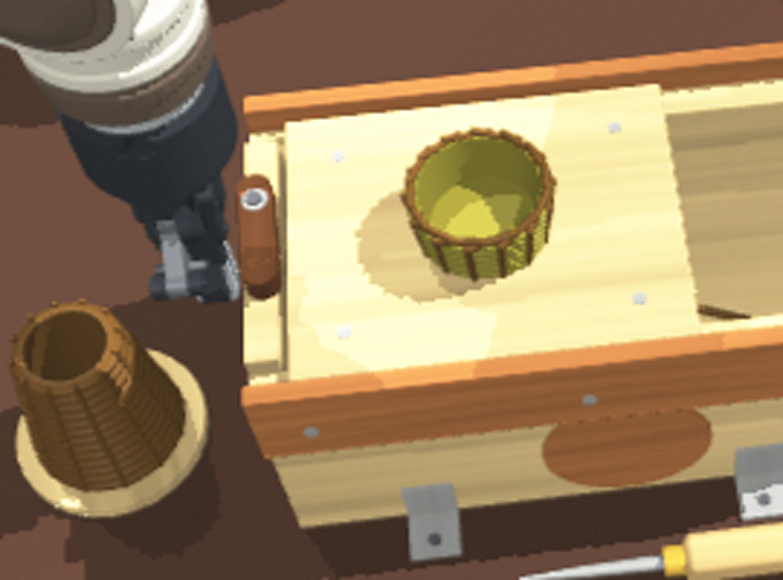

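View pics/w10.png

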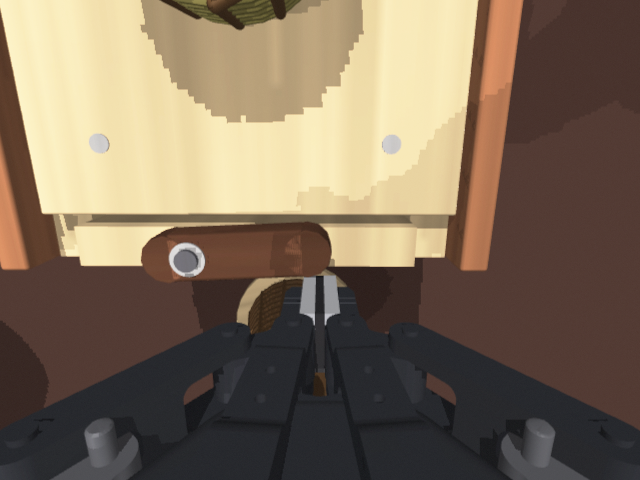

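Call:
{"method": "apply_moves", "body": {"targets": [-0.02,0.22,0,0,0,0,0,-0.04,0.43,0,0,0,0,0,-0.1,0.67,0,0,0,0,0,-0.18,0.89,0,0,0,0,0,-0.33,1.08,0,0,0,0,0]}}

```text
time: 10.8
ee_pos: [0.5467, -0.1873, 0.1699]
tcp_rot: [180.0, -0.0, 88.7]
wrist_force: [3.5, -1.0, 0.5]
opening: -0.0002
```

```bash
python3 - <<'E'
from fit import *
p=[.529,-.029,np.radians(-91.4)];o=bot.get_obs();print(o['time'],o['ee_pos'],o['wrist_force'],B(p,o['ee_pos']))
c=snap('wrist','w11.png');c=snap('scene','s11.png');im=c['img'][:,:,::-1].copy()
cv2.imwrite('pics/s11b.png',cv2.resize(im[140:340,90:360],None,fx=2.9,fy=2.9,interpolation=cv2.INTER_CUBIC))
E
```

```text
10.9 [ 0.54599256 -0.18704256  0.17003542] [ 0.41248061 -0.9104208   1.0095045 ] [0.15758022 0.02084881 0.17003542]
```

View pics/s11b.png

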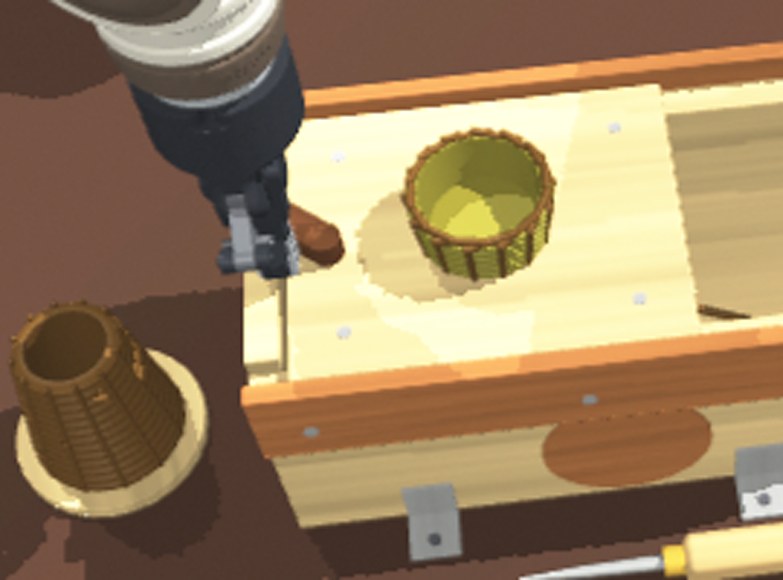

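View pics/w11.png

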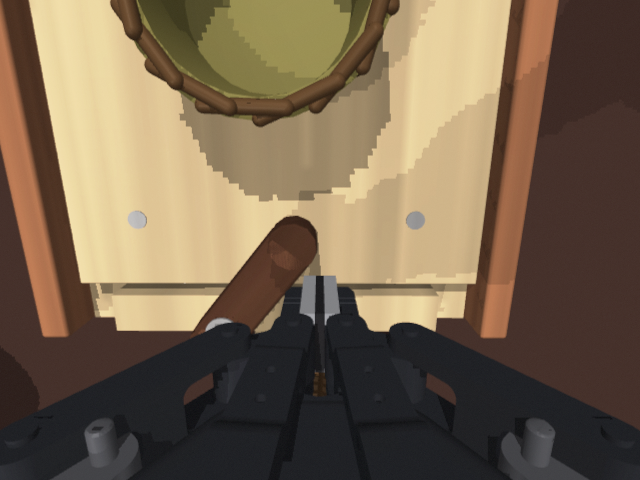

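Call:
{"method": "apply_moves", "body": {"targets": [-0.08,0.1,0,0,0,0,0,-0.16,0.18,0,0,0,0,0,-0.26,0.25,0,0,0,0,0,-0.36,0.31,0,0,0,0,0,-0.46,0.36,0,0,0,0,0]}}

```text
time: 11.5
ee_pos: [0.5326, -0.1768, 0.1698]
tcp_rot: [180.0, -0.0, 88.7]
wrist_force: [3.3, 0.6, 0.8]
opening: -0.0
```

```bash
python3 - <<'E'
from fit import *
p=[.529,-.029,np.radians(-91.4)];o=bot.get_obs();print(o['time'],o['ee_pos'],o['wrist_force'],B(p,o['ee_pos']))
c=snap('wrist','w12.png');c=snap('scene','s12.png');im=c['img'][:,:,::-1].copy()
cv2.imwrite('pics/s12b.png',cv2.resize(im[140:340,90:360],None,fx=2.9,fy=2.9,interpolation=cv2.INTER_CUBIC))
E
```

```text
11.6 [ 0.53229908 -0.17689442  0.16990704] [1.51919879 1.04710284 0.58190454] [0.14776967 0.00691148 0.16990704]
```

View pics/s12b.png

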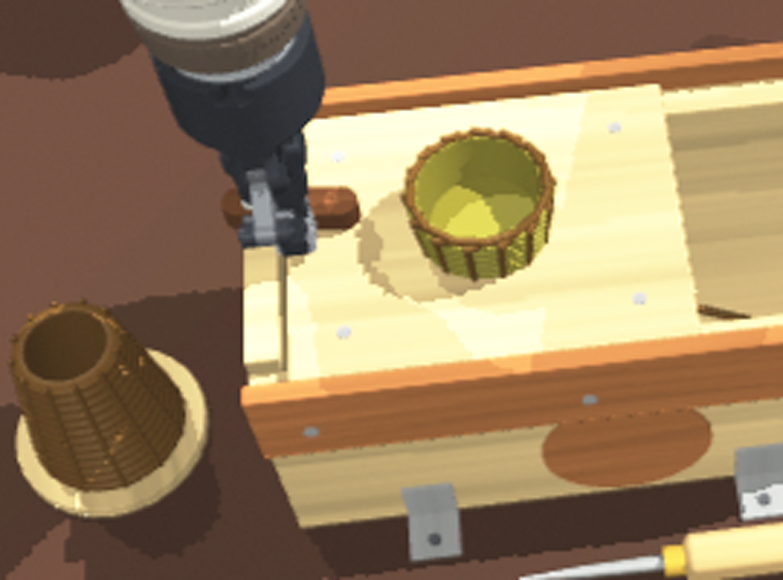

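View pics/w12.png

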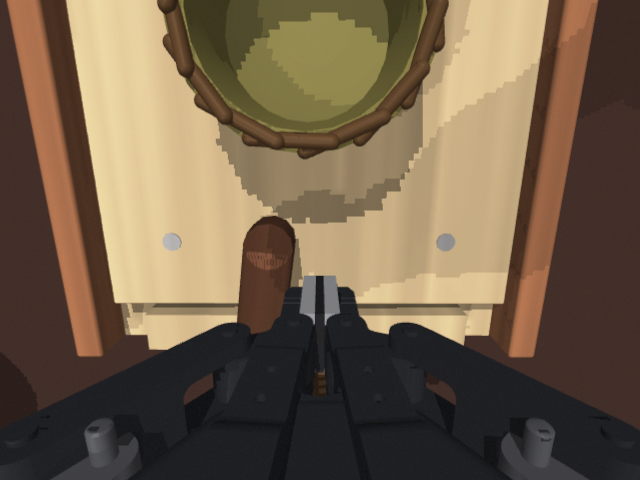

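Call:
{"method": "apply_moves", "body": {"targets": [-0.04,0,0,0,0,0,0,-0.08,0,0,0,0,0,0]}}

```text
time: 11.9
ee_pos: [0.5305, -0.1771, 0.1698]
tcp_rot: [180.0, -0.0, 88.7]
wrist_force: [3.0, 0.9, -0.0]
opening: -0.0001
```

```bash
cat > ang.py <<'E'
from fit import *
import sys
p=[.529,-.029,np.radians(-91.4)]
c=camera('wrist');im=c['img'][:,:,::-1].copy();o=bot.get_obs();print(o['time'],o['ee_pos'],o['wrist_force'])
# brown mask on the arm in rows 225..300
hsv=cv2.cvtColor(im,cv2.COLOR_BGR2HSV)
L=[];Rr=[]
for v in range(250,302,4):
    row=im[v].astype(int); dark=(row[:,2]<130)&(row[:,2]>45)&(row[:,2]-row[:,0]>25)
    xs=np.where(dark[205:300])[0]+205
    if len(xs)>20:
        L.append(at_z(c,xs[0]-.5,v,.172));
L=np.array(L);d=np.polyfit(L[:,1],L[:,0],1); print('left edge slope deg vs world y',np.degrees(np.arctan(d[0])),len(L))
# box rail/edge reference: expected 1.4deg: box x dir (-.0244,-1) -> slope +.0244
cv2.imwrite('pics/'+sys.argv[1],im)
E
python3 ang.py w13.png
```

```text
12.05 [ 0.53036237 -0.17715027  0.16983443] [2.49762796 2.2452033  0.08440389]
left edge slope deg vs world y 4.663552270309219 13
```

View pics/w13.png

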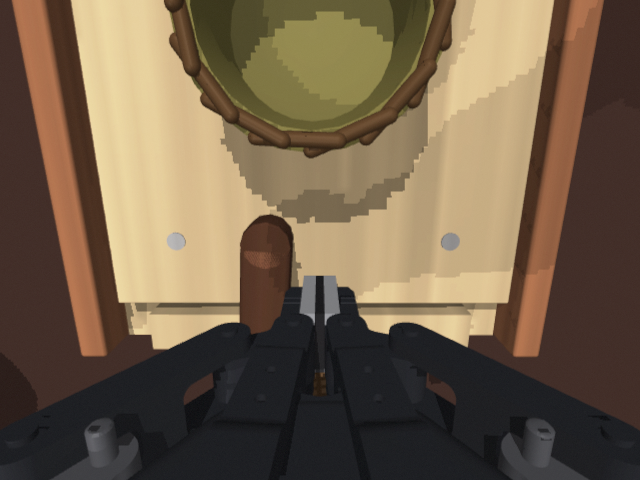

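Call:
{"method": "apply_moves", "body": {"targets": [-0.03,0,0,0,0,0,0,-0.06,0,0,0,0,0,0]}}

```text
time: 12.25
ee_pos: [0.5287, -0.1771, 0.1698]
tcp_rot: [180.0, -0.0, 88.7]
wrist_force: [4.0, 2.8, 1.3]
opening: 0.0004
```

```bash
sed -i 's/,v,.172/,v,.180/' ang.py; python3 ang.py w14.png
```

```text
12.4 [ 0.52857419 -0.17711033  0.16984012] [3.54647145 2.21775498 0.93266035]
left edge slope deg vs world y 1.266822517998104 13
```

Call:
{"method": "apply_moves", "body": {"targets": [-0.03,0,0,0,0,0,0]}}

```text
time: 12.5
ee_pos: [0.5279, -0.177, 0.1698]
tcp_rot: [180.0, -0.0, 88.7]
wrist_force: [5.7, 4.2, 1.1]
opening: -0.0001
```

```bash
python3 ang.py w15.png
```

```text
12.65 [ 0.52793248 -0.17703421  0.16988001] [4.38299207 4.19662922 1.0043799 ]
left edge slope deg vs world y -0.1947376990886019 13
```

Call:
{"method": "apply_moves", "body": {"targets": [0.5,0,0,0,0,0,0,1.2,0,0,0,0,0,0,1.2,0,1.5,0,0,0,0,1.2,-0.8,3,0,0,0,0,0.5,-2.2,4.2,0,0,0,0]}}

```text
time: 13.15
ee_pos: [0.5466, -0.2357, 0.2915]
tcp_rot: [180.0, 0.0, 88.8]
wrist_force: [0.0, -0.7, -0.1]
opening: -0.0
```

Call:
{"method": "apply_moves", "body": {"targets": [-0.5,-1.5,0.5,0,0,0,0,-1.2,-2.8,0.5,0,0,0,0,-2,-4,0.5,0,0,0,0,-2,-4,0.5,0,0,0,0,-2,-4,0.5,0,0,0,0]}}

```text
time: 13.65
ee_pos: [0.4851, -0.357, 0.3042]
tcp_rot: [-179.9, -0.0, 88.5]
wrist_force: [-0.3, -0.6, 0.9]
opening: -0.0001
```

```bash
python3 - <<'E'
from fit import *
p2=np.load('p.npy');o=bot.get_obs();print(o['time'],o['ee_pos'],o['wrist_force'])
for n,(a,b,w,h) in {'top':(245,185,200,150),'scene':(90,140,330,220)}.items():
    c=snap(n,n+'16.png');im=c['img'][:,:,::-1].copy();s=800/w
    im=cv2.resize(im[b:b+h,a:a+w],None,fx=s,fy=s,interpolation=cv2.INTER_CUBIC)
    def dr(P,col):
        q=(proj(c,W(p2,P))-[a,b]+.5)*s-.5; cv2.polylines(im,[np.round(q*8).astype(int)],False,col,1,shift=3)
    dr([(.044+x*.11,y*.09,.162) for x,y in((-1,-1),(-1,1),(1,1),(1,-1),(-1,-1))],(0,255,0))
    dr([(.171,-.02,.18),(.114,-.02,.18)],(255,0,0))
    cv2.imwrite('pics/%s16b.png'%n,im)
E
```

```text
13.75 [ 0.48622525 -0.35555449  0.30440833] [0.18778657 0.74493906 0.57575259]
```

View pics/top16b.png

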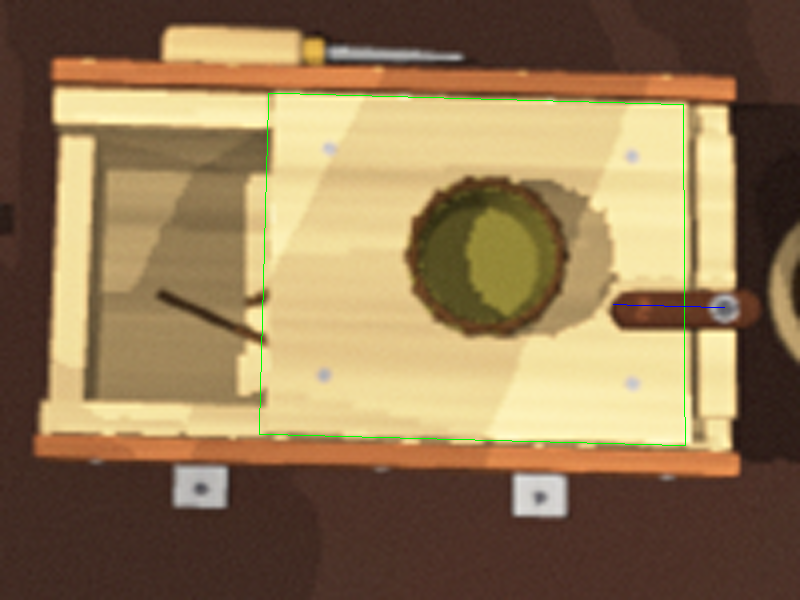

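View pics/scene16b.png

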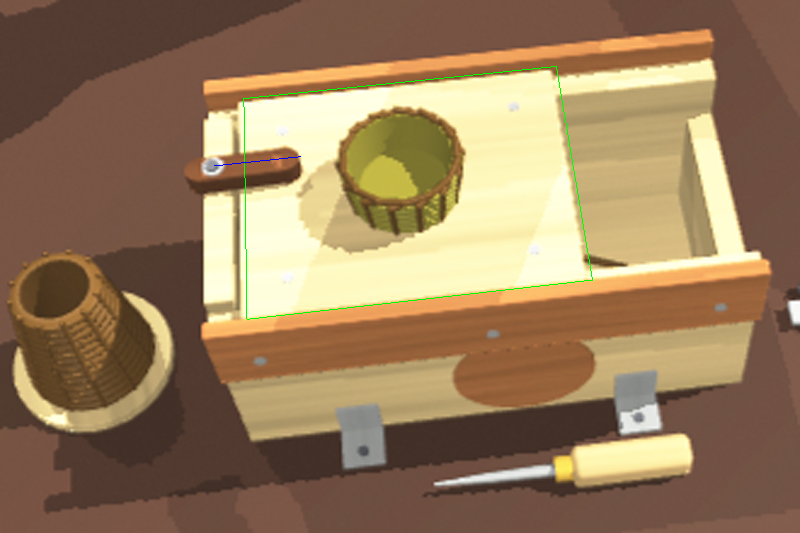

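```bash
python3 - <<'E'
from h import *
print(bot.job_done()); o=bot.get_obs(); print(o['time'],o['wrist_force'])
E
```

```text
the job is handed in; nothing more can be done
None
the job is handed in; nothing more can be done
```

The board is locked onto the work box, and I handed the job in at about 13.8 s of the 48 s allowed.

- **Board:** I pushed the middle of its back edge with the shut fingertips at about 2–4 N. It then dropped into the notches and stopped dead. The last confirming push against that stop peaked at 19 N, firmer than needed. The camera outline of a seated board, with its top at 162 mm, matches in both the top and scene views. It sits about 1–2 mm forward of the nominal 44 mm, within the ±3 mm play.
- **Turn button:** I swung it round with the side of the fingertips at about 3–6 N until the force rose at the stop. The pictures put it at about 1.60 rad, roughly 2° past perfectly square, pointing in over the board.
- **Last checks:** The hand is clear, at z ≈ 0.30 m off the +x end, and the wrist force reads only noise. I did not touch the pinned basket. The bodkin shows at the same pixels as at the start, and the cone basket looks unmoved in the scene view. The secateurs lay mostly outside the last close-ups, and I never went near them.
- **Disagreement:** The cameras differed by about 3 mm on the box position. I used a value between them and finished both pushes by feel.

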